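Lay the tall pencil tin down against the stop

ROBOT

A 7-joint arm with a two-finger parallel gripper is mounted at the origin on the work surface. World frame = base frame: x ahead of the robot, y to its left, z up, the work surface at z = 0. Lengths are in m, angles in rad, forces in N, time in s.
With the tool pointing down it reaches from about 0.4 to 0.85 m from the base axis. Payload 4.5 kg.
Tool frame: the origin (TCP) lies midway between the tips of the shut fingers; the grasp point (between the pads) lies 19 mm behind it; z points along the fingers, y is the line along which they close (so a half turn about z gives the same grasp; the last joint's range is limited). The gripper opens to 85 mm and grips with 20 to 120 N. Pads are 22 mm wide; open, the fingers measure 114 mm over their backs; the gripper's body (76 mm by 85 mm) begins 54 mm behind the grasp point. The pads swing forward as they close: fully open they stand 13 mm farther back than shut.
Start: joints at [-1.264, 0.689, -0.195, 1.565, 0.157, 0.902, -0.215], TCP at [0.168, 0.602, 0.231] pointing down, gripper open.
Joint ranges: [-3.01, 3.01], [-0.46, 2.08], [-1.47, 1.51], [0.13, 2.56], [-1, 4.14], [0.04, 2.09], [-2.66, 2.66]. Speed limits (rad/s): [2.57, 2.57, 3.14, 3.14, 3.14, 3.14, 3.14].

INTERFACE

Orientations are given as a unit quaternion [x, y, z, w].
In Python, from plant import * gives the robot as it stands.
- The arm moves only by the shell command python3 -m handwheel 'ROWS' [FORCE]. ROWS is JSON, a list of rows, each a list of 7 numbers: the shift along the tool's x, y, z in m, then the turn, a rotation vector about the tool's x, y, z in degrees, then the finger opening in m, from 0 to 0.0854. A call has 1 to 10 rows; each row is the pose to reach, as a shift and turn from the pose commanded when the call began, along the tool's axes at that moment; what a row does not reach only later rows make up. A row lasts 1/8 s, in which the tool goes at most 62.5 mm and 10.7 degrees, less where a joint would pass 70% of its speed; a pose out of reach is approached as far as the arm can. A call with a gripper value outside its range is refused whole. The fingers move at their own pace and stop on an object; FORCE is the grip in N (left out, the last holds). Time passes only in rows, so rows that repeat a pose let the fingers close. It gives the time, the measured TCP pose, the force, the opening and the grip force at its end, in the units of the state.
- state(): the state, without advancing time (a new reading comes with each control period).
- capture(name): name is "side" or "top"; returns the picture (420x560x3 uint8, red, green, blue); there is no depth.
- camera_params(name): a dict with "mtx" (3x3 intrinsics, pixels), "extrinsics" (4x4, takes a point from camera to world coordinates). Camera axes: x right, y down, z forward; pixel columns grow to the right and rows downward; lengths in m; the calibration is good to about 2 mm. A picture is of the moment at which its call begins. camera_params takes no time and is no camera call.
- job_done(): hands the job in; it is judged then, once.
Trained networks look in the newest picture that a camera, given by its name, has taken for a name from the list of things; names that differ only in an ending like _2 or _b are one class to them, and where a whole thing is asked for, a point or a joint stands for the part that bears it (a point fixed in the world has none). Each returns a list of dicts, best first, with "p" (0 to 1); they miss things now and then, are a little off and sometimes report something else, mostly with a low value. They report only what shows in the picture. A call takes as long as a camera call. They do not tell look-alikes from the thing itself.
- outline_of(camera, thing): "pixels" (420x560 bool, what is visible of it) and "pixel" ([column, row] in pixels, amid what is visible of it).
- mark_of(camera, thing): "pixel" ([column, row] in pixels: a listed point, or the origin of a listed thing).
The state is a dict: "clock": time; "q": joint angles; "joint_velocities": joint speeds; "joint_efforts": joint torques, N m; "eef_pos": TCP position; "orientation": TCP orientation; "contact_force": force on the tool from outside, world axes, zero at the start; "ft_torque": the same for the moment, N m; "finger_gap": finger opening in m; "finger_force": force on a finger pad.
Only numpy, scipy, OpenCV 4.12 (cv2) and the standard library are available. Lean on these libraries where they do the work, as an engineer would, in place of code of your own. Each camera call takes 0.05 s, during which the arm holds its last target. There are 200 camera calls.

TASK

The tall green pencil tin stands on end on the grey felt of the drawing tray, in front of the dark wooden stop. Without squeezing it or picking it up, tip it over away from the stop and ease it down gently onto its broad face (no dropping it flat), then push it lengthwise across the felt until its foot is snug and square against the stop. Leave everything else on the desk where it is, and finish clear of the tin.

Things in the scene. Friction and masses are not known exactly. Their poses are not given: they have to be found in the camera images.
- tray: Flat drawing tray fixed to the desk: wooden board with grey felt, 340 (x) x 200 (y) mm, no rim. Origin at the centre of its underside, on the desk; felt 10 mm above it. A dark wooden stop block is fixed across the -x end of the tin's lane: 22 mm thick, y -14 to +86 mm, its top 30 mm above the felt. The tin is to fall towards the tray's +x.
- stop_face (a point): Point on the felt at the foot of the stop's face that looks to the tray's +x, at the middle of the tin's lane: x = -130, y = +36 mm in the tray's frame. The face is upright and square to the tray's x; this point's axes are the tray's.
- tin: Green pencil tin with steel bands and coloured stripes: closed rigid box 30 mm thick (x), 70 wide (y), 170 tall (z), 0.15 to 0.31 kg, evenly weighted. Origin: centre of its underside (foot). Starts upright on the felt, up to 30 mm off the stop, its x along the tray's +x within 0.1 rad. Laid down as wanted, its z points along the tray's +x and its origin is 15 mm above the felt.
- tin_toe (a point): Middle of the tin's lower edge on the side away from the stop (x = +15 mm, z = 0 in the tin's frame): the edge over which it tips.
- tin_top (a point): Centre of the tin's top end, 170 mm from its foot.
- blue_tin: Bystander: a blue tin of the same size standing on the desk to the robot's right. Origin at the centre of its underside.
- pencil_cup: Bystander: white paper cup with pencils, 76 mm across, 165 mm tall, on the robot's right. Origin at the centre of its underside.
- ink_jar: Bystander: amber ink jar with black cap, 34 mm across, 45 mm tall, standing on the tray's other lane (tray y about -70 mm). Origin at the centre of its underside.
- eraser: Bystander: white eraser 45 x 22 x 14 mm lying on the tray's other lane. Origin at the centre of its underside.
- water_dish: Bystander: white bowl 72 mm across, 30 mm tall, on the robot's left. Origin at the centre of its underside.
- phone: Bystander: white phone 145 x 71 x 8 mm lying on the robot's left. Origin at the centre of its underside.
- tape_roll: Bystander: yellow disc-like roll of tape, 60 mm across, 18 mm tall, at the far left. Origin at the centre of its underside.
Not all that is in view belongs to the job. What is shaped like the tin but pink is not meant.

How it is judged:
By the outcome, as a careful person would: the job done as asked, in the order asked, and still so for the second after the job is handed in, with the robot touching nothing.
It also fails if it takes over 64 s, if anything falls off the work surface, if the arm or the gripper's body presses on something with over 40 N, if the wrist force passes 120 N, or if a joint passes its speed limit or range.

## Working session

There is one attempt and no reset: what is moved stays moved. The work goes in short steps, Python scripts to look and compute and a shell command to move; the robot and the scene stay as the last step left them, time stands still between calls to the robot, and variables do not carry over. Pictures are saved under pics/ and viewed, at most 10 in all, crops included, and the job is handed in when it is done.

```bash
mkdir -p pics; ls
cat > h.py <<'E'
from plant import *
import numpy as np, cv2
from scipy.spatial.transform import Rotation as R
def ray(cam,px):
    c=camera_params(cam); K=np.array(c["mtx"]);T=np.array(c["extrinsics"])
    d=T[:3,:3]@np.linalg.solve(K,[px[0],px[1],1.]); return T[:3,3],d/np.linalg.norm(d)
def plane(cam,px,z):
    o,d=ray(cam,px); return o+d*(z-o[2])/d[2]
def tri(a,b):
    (o1,d1),(o2,d2)=ray("side",a),ray("top",b)
    s=np.linalg.lstsq(np.c_[d1,-d2],o2-o1,rcond=None)[0]
    p,q=o1+s[0]*d1,o2+s[1]*d2; return (p+q)/2,np.linalg.norm(p-q)
def proj(cam,P):
    c=camera_params(cam); T=np.linalg.inv(np.array(c["extrinsics"])); p=np.array(c["mtx"])@(T[:3,:3]@np.array(P)+T[:3,3]); return p[:2]/p[2]
E
python3 - <<'E'
from h import *
np.set_printoptions(precision=4,suppress=True)
ims=[capture(n) for n in("side","top")]
cv2.imwrite("pics/a.png",ims[0][:,:,::-1]);cv2.imwrite("pics/b.png",ims[1][:,:,::-1])
for n in("side","top"): print(n,np.array(camera_params(n)["extrinsics"]))
for t in["tin","tin_toe","tin_top","stop_face","tray","blue_tin","pencil_cup","ink_jar","eraser","water_dish"]:
    m={n:mark_of(n,t) for n in("side","top")}
    print(t,{n:[(np.round(x["pixel"]).tolist(),round(x["p"],2)) for x in m[n][:3]] for n in m})
    if m["side"] and m["top"]: print("  ",*tri(m["side"][0]["pixel"],m["top"][0]["pixel"]))
s=state();print(s["clock"],s["eef_pos"],s["orientation"],R.from_quat(s["orientation"]).as_matrix())
E
```

```text
pics
side [[ 0.9462 -0.1931  0.2597  0.2462]
 [-0.3236 -0.5594  0.7631 -0.9162]
 [-0.0021 -0.8061 -0.5918  0.857 ]
 [ 0.      0.      0.      1.    ]]
top [[-0.0242 -0.9891  0.1454  0.3181]
 [-0.9997  0.0241 -0.0022  0.0371]
 [-0.0014 -0.1454 -0.9894  1.6153]
 [ 0.      0.      0.      1.    ]]
tin {'side': [([202.0, 322.0], 0.86), ([261.0, 290.0], 0.62)], 'top': [([325.0, 224.0], 0.89), ([343.0, 271.0], 0.68)]}
   [ 0.4025 -0.1241 -0.0504] 0.17585913976015866
tin_toe {'side': [([205.0, 322.0], 0.97), ([263.0, 282.0], 0.59)], 'top': [([327.0, 225.0], 0.78), ([347.0, 269.0], 0.58)]}
   [ 0.4054 -0.1289 -0.0492] 0.16724388558156364
tin_top {'side': [([197.0, 271.0], 0.9), ([265.0, 239.0], 0.85)], 'top': [([352.0, 271.0], 0.81), ([332.0, 220.0], 0.56)]}
   [ 0.3188 -0.1795  0.1676] 0.004465827068847209
stop_face {'side': [([264.0, 298.0], 0.83)], 'top': [([338.0, 225.0], 0.58)]}
   [ 0.4769 -0.159   0.0055] 0.006480747102638125
tray {'side': [([272.0, 261.0], 0.8), ([273.0, 172.0], 0.64)], 'top': [([302.0, 213.0], 0.69)]}
   [ 0.5314 -0.0374  0.0081] 0.012651822396871602
blue_tin {'side': [([314.0, 372.0], 0.71)], 'top': [([402.0, 210.0], 0.68)]}
   [ 0.5226 -0.391  -0.0058] 0.015193051268135213
pencil_cup {'side': [([395.0, 357.0], 0.81)], 'top': [([409.0, 160.0], 0.95)]}
   [ 0.7037 -0.4215  0.0044] 0.012485513092335622
ink_jar {'side': [([304.0, 292.0], 0.51)], 'top': [([338.0, 194.0], 0.63)]}
   [ 0.5865 -0.165  -0.0012] 0.008802920601526711
eraser {'side': [([291.0, 240.0], 0.61)], 'top': []}
water_dish {'side': [([269.0, 170.0], 0.76)], 'top': [([170.0, 167.0], 0.87)]}
   [0.693  0.4271 0.0145] 0.018470201961540447
1.1 [0.1684 0.6019 0.2313] [ 0.136   0.9907  0.0001 -0.    ] [[-0.963   0.2694  0.    ]
 [ 0.2694  0.963   0.0001]
 [ 0.      0.0001 -1.    ]]
```

View pics/a.png

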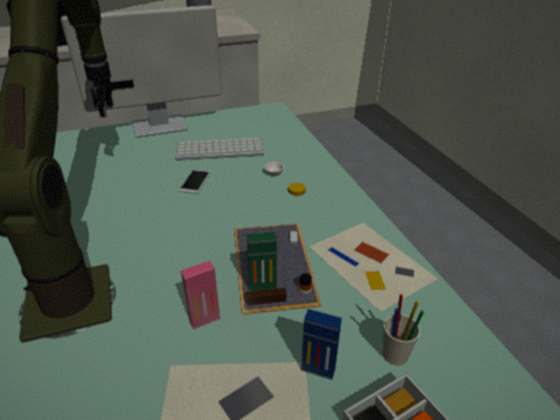

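View pics/b.png

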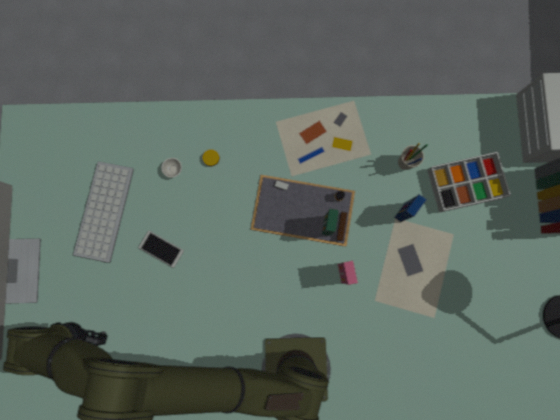

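Side view: the green tin stands at (262,260) in front of the brown stop at (265,297); pink look-alike at (202,295). In the top view the tin is at (331,222), the stop at (343,226), so tray +x is roughly world +y. Next I fit the tin and tray silhouettes.

```bash
cat > fit.py <<'E'
from h import *
from scipy.optimize import minimize
def box(p,lo,hi):
    Rm=R.from_euler("z",p[2]).as_matrix()
    return [np.array([p[0],p[1],p[3]])+Rm@[x,y,z] for x in(lo[0],hi[0]) for y in(lo[1],hi[1]) for z in(lo[2],hi[2])]
def cost(p,lo,hi,ms,z):
    c=0;P=box([*p,z],lo,hi)
    for n,m in ms.items():
        im=np.zeros((420*4,560*4),np.uint8)
        h=cv2.convexHull(np.array([(proj(n,q)+.5)*4 for q in P],np.float32)).round().astype(np.int32)
        cv2.fillConvexPoly(im,h,1)
        f=cv2.resize(im.astype(np.float32),(560,420),interpolation=cv2.INTER_AREA)
        c+=1-np.minimum(f,m).sum()/np.maximum(f,m).sum()
    return c
def fit(p0,lo,hi,ms,z):
    s=np.array([[0,0,0],[.01,0,0],[0,.01,0],[0,0,.1]])+p0
    r=minimize(cost,p0,(lo,hi,ms,z),method="Nelder-Mead",options=dict(initial_simplex=s,xatol=2e-4,fatol=1e-4))
    return r.x,r.fun
E
python3 - <<'E'
from fit import *
np.set_printoptions(precision=4,suppress=True)
for n in("side","top"): capture(n)
for a,b in [((261,290),(325,224)),((263,282),(327,225)),((265,239),(332,220))]: print(*tri(a,b))
ok=lambda n,px:np.hypot(*(np.array(px)-{"side":(262,260),"top":(331,222)}[n]))<20
tm={}
for n in("side","top"):
    for o in outline_of(n,"tin"):
        if ok(n,o["pixel"]): tm[n]=o["pixels"].astype(np.float32)
tr={n:outline_of(n,"tray")[0]["pixels"] for n in("side","top")}
print({n:m.sum() for n,m in tm.items()},{n:m.sum() for n,m in tr.items()})
trm={}
for n in tr:
    k=cv2.findContours(tr[n].astype(np.uint8),0,2)[0];h=cv2.convexHull(np.vstack(k));im=np.zeros((420,560),np.uint8);cv2.fillConvexPoly(im,h,1);trm[n]=im.astype(np.float32)
L,H=(-.17,-.1,0),(.17,.1,.01)
for ms in({"top":trm["top"]},):
  p,c=fit(np.array([.53,-.037,1.5]),L,H,ms,0);print("tray",p,c)
  Rm=R.from_euler("z",p[2]).as_matrix();sf=Rm@[-.13,.036,.01]+[p[0],p[1],0];print("stop_face",sf,"px",proj("side",sf),proj("top",sf))
L,H=(-.015,-.035,0),(.015,.035,.17)
for ms in(tm,{"side":tm["side"]},{"top":tm["top"]}):
  q,c=fit(np.array([.477,-.12,p[2]]),L,H,ms,.01);print("tin",q,c,"in tray",Rm.T@(np.array([q[0]-p[0],q[1]-p[1],0])),q[2]-p[2])
for t in("phone","eraser"): print(t,[(x["pixel"],x["p"]) for x in mark_of("top",t)[:2]])
print(state()["clock"])
E
```

```text
[ 0.4839 -0.1163 -0.0086] 0.007470057556081222
[ 0.4826 -0.121   0.0243] 0.004124761334173227
[ 0.4862 -0.1237  0.1691] 0.010250316888411114
{'side': np.float32(1596.0), 'top': np.float32(319.0)} {'side': np.int64(4236), 'top': np.int64(4691)}
tray [ 0.5408 -0.0376  1.3809] 0.022996902465820312
stop_face [ 0.4809 -0.1584  0.01  ] px [266.1326 296.29  ] [337.4283 225.0659]
tin [ 0.4833 -0.1197  1.3497] 0.15663033723831177 in tray [-0.0915  0.0409  0.    ] -0.03118691355153147
tin [ 0.4837 -0.1179  1.338 ] 0.05862349271774292 in tray [-0.0897  0.0409  0.    ] -0.042866575062428414Traceback (most recent call last):
  File "<stdin>", line 21, in <module>
  File "fit.py", line 17, in fit
    r=minimize(cost,p0,(lo,hi,ms,z),method="Nelder-Mead",options=dict(initial_simplex=s,xatol=2e-4,fatol=1e-4))
    res = _minimize_neldermead(fun, x0, args, callback, bounds=bounds,
                               **options)
    fsim[j] = func(sim[j])
              ~~~~^^^^^^^^
    fx = function(np.copy(x), *(wrapper_args + args))
  File "fit.py", line 10, in cost
    h=cv2.convexHull(np.array([(proj(n,q)+.5)*4 for q in P],np.float32)).round().astype(np.int32)
                                ~~~~^^^^^
  File "h.py", line 14, in proj
    c=camera_params(cam); T=np.linalg.inv(np.array(c["extrinsics"])); p=np.array(c["mtx"])@(T[:3,:3]@np.array(P)+T[:3,3]); return p[:2]/p[2]
ValueError: time passes only in moves, steps and waits
```

```bash
python3 -m handwheel '[[-0.05,-0.03,-0.005,0,0,0,0.0854],[-0.1,-0.06,-0.01,0,0,0,0.0854],[-0.15,-0.09,-0.02,0,0,-1,0.0854],[-0.2,-0.12,-0.025,0,0,-2,0.0854],[-0.25,-0.15,-0.03,0,0,-2.7,0.0854],[-0.3,-0.18,-0.035,0,0,-2.7,0.0854],[-0.35,-0.214,-0.04,0,0,-2.7,0.0854],[-0.38,-0.26,-0.04,0,0,-2.7,0.0854],[-0.405,-0.31,-0.04,0,0,-2.7,0.0854],[-0.42,-0.36,-0.04,0,0,-2.7,0.0854]]'
cat > dd.py <<'E'
# displacement needed in tool axes to reach world target
import sys; from h import *
s=state();M=R.from_quat(s["orientation"]).as_matrix();t=np.array([float(a) for a in sys.argv[1:4]])
y=M[:,1];print(s["clock"],np.round(s["eef_pos"],4),"d",np.round(M.T@(t-s["eef_pos"]),4),"yaw of y",np.degrees(np.arctan2(y[1],y[0])),"tilt",np.degrees(np.arcsin(y[2])),np.round(s["contact_force"],2))
E
python3 dd.py .4835 -.119 .26
```

```text
clock: 2.65
eef_pos: [0.4768, 0.1399, 0.2714]
orientation: [0.113, 0.994, 0.0, 0.001]
contact_force: [1.0, -0.1, -0.3]
finger_gap: 0.0854
finger_force: 0.0
2.65 [0.4768 0.1399 0.2714] d [-0.0648 -0.2508  0.0114] yaw of y 76.99326813100379 tilt 0.019003699180675557 [ 0.96 -0.05 -0.3 ]
```

```bash
python3 -m handwheel '[[-0.012,-0.05,0,0,0,0,0.0854],[-0.025,-0.1,0,0,0,0,0.0854],[-0.038,-0.15,0,0,0,0,0.0854],[-0.051,-0.2,0,0,0,0,0.0854],[-0.06,-0.235,0.005,0,0,0,0.0854],[-0.065,-0.251,0.011,0,0,0,0.0854],[-0.065,-0.251,0.011,0,0,0,0.0854]]'
python3 - <<'E'
from h import *
a=capture("side")[180:340,160:360];b=capture("top")[150:290,250:420]
f=lambda a:cv2.resize(a,(400,340),interpolation=3)
cv2.imwrite("pics/c.png",np.hstack([f(a),f(b)])[:,:,::-1]);s=state();print(s["eef_pos"],s["clock"])
E
```

```text
clock: 3.52
eef_pos: [0.4828, -0.1173, 0.2598]
orientation: [0.113, 0.994, 0.0, -0.001]
contact_force: [-0.1, 1.5, 0.1]
finger_gap: 0.0854
finger_force: 0.0
[ 0.48331979 -0.11506267  0.26029473] 3.625
```

View pics/c.png

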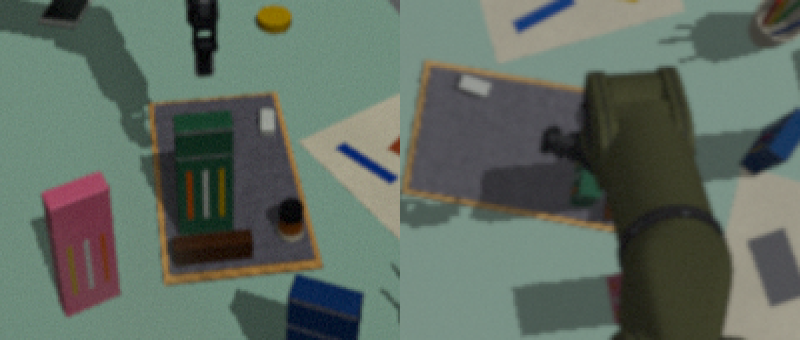

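```bash
python3 dd.py .4835 -.119 .14; python3 -m handwheel '[[0,-0.002,0.03,0,0,0,0.0854],[0,-0.002,0.06,0,0,0,0.0854],[0,-0.002,0.085,0,0,0,0.0854],[0,-0.002,0.105,0,0,0,0.0854],[0,-0.002,0.12,0,0,0,0.0854],[0,-0.002,0.12,0,0,0,0.0854]]'; python3 dd.py .4835 -.119 .14
```

```text
3.625 [ 0.4833 -0.1151  0.2603] d [-0.0011 -0.004   0.1203] yaw of y 77.21634437789615 tilt 0.08179657904375172 [ 0.74 -0.33  0.06]
clock: 4.38
eef_pos: [0.4824, -0.1168, 0.1397]
orientation: [0.111, 0.994, 0.001, -0.001]
contact_force: [-0.1, -0.2, -0.2]
finger_gap: 0.0854
finger_force: 0.0
4.375 [ 0.4824 -0.1168  0.1397] d [-0.0015 -0.0019 -0.0003] yaw of y 77.26177694844301 tilt 0.057256649770528516 [-0.1  -0.16 -0.2 ]
```

```bash
python3 -m handwheel '[[0,0,0,0,0,0,0.07],[0,0,0,0,0,0,0.06],[0,0,0,0,0,0,0.055],[0,0,0,0,0,0,0.055]]'; python3 dd.py .4835 -.119 .14
cat > rows.py <<'E'
# args: s0 z0 (TCP rel. toe, mm) a0 (tilt deg), then list of a:s:z targets -> rows (mm -> m) in present tool axes
from math import *
def rows(s0,z0,a0,T):
    a=radians(a0)
    for (al,s,z,g) in T:
        ds,dz=s-s0,z-z0
        print([0,round((ds*cos(a)-dz*sin(a))/1e3,3),round((-ds*sin(a)-dz*cos(a))/1e3,3),round(al-a0,1),0,0,g])
def ph1(al,P=(-13,129.7)):
    a=radians(al);return P[0]*cos(a)+P[1]*sin(a),-P[0]*sin(a)+P[1]*cos(a)
def ph2(phi,al,L,g,r):
    p,a=radians(phi),radians(al);E=(170*sin(p),170*cos(p));y=(cos(a),-sin(a));b=(sin(a),cos(a))
    return tuple(E[i]-y[i]*g/2-b[i]*(r+L) for i in(0,1))
E
python3 -c "
from rows import *
rows(-13,129.7,0,[(a,*ph1(a),.055) for a in (2.5,5,7.5,10,12.5,15,17,19,21,23)])"
```

```text
clock: 4.88
eef_pos: [0.4827, -0.1191, 0.1405]
orientation: [0.113, 0.994, 0.0, 0.0]
contact_force: [-0.5, -0.3, 0.3]
finger_gap: 0.055
finger_force: 0.0
4.875 [ 0.4827 -0.1191  0.1405] d [-0.0007  0.0003  0.0005] yaw of y 77.06000614960476 tilt 0.006044566662093993 [-0.5  -0.26  0.34]
[0, 0.006, -0.0, 2.5, 0, 0, 0.055]
[0, 0.011, -0.001, 5, 0, 0, 0.055]
[0, 0.017, -0.001, 7.5, 0, 0, 0.055]
[0, 0.023, -0.0, 10, 0, 0, 0.055]
[0, 0.028, 0.0, 12.5, 0, 0, 0.055]
[0, 0.034, 0.001, 15, 0, 0, 0.055]
[0, 0.038, 0.002, 17, 0, 0, 0.055]
[0, 0.043, 0.003, 19, 0, 0, 0.055]
[0, 0.047, 0.004, 21, 0, 0, 0.055]
[0, 0.052, 0.005, 23, 0, 0, 0.055]
```

```bash
python3 -m handwheel '[[0,0.006,0,2.5,0,0,0.055],[0,0.011,-0.001,5,0,0,0.055],[0,0.017,-0.001,7.5,0,0,0.055],[0,0.023,0,10,0,0,0.055],[0,0.028,0,12.5,0,0,0.055],[0,0.034,0.001,15,0,0,0.055],[0,0.038,0.002,17,0,0,0.055],[0,0.043,0.003,19,0,0,0.055],[0,0.047,0.004,21,0,0,0.055],[0,0.052,0.005,23,0,0,0.055]]'
python3 - <<'E'
from h import *
a=capture("side")[150:320,180:360]
b=capture("top")[150:290,250:420]
f=lambda a:cv2.resize(a,(400,380),interpolation=3)
cv2.imwrite("pics/d.png",np.hstack([f(a),f(b)])[:,:,::-1]);s=state();print(s["eef_pos"],s["clock"],s["contact_force"])
E
python3 dd.py .4835 -.119 .14
python3 -c "
from rows import *
rows(*ph1(23),23,[(a,*ph1(a),.055) for a in (25,27,29,31,33,35,37.5,40,42.5,45)])"
```

```text
clock: 6.12
eef_pos: [0.4944, -0.0679, 0.1352]
orientation: [0.11, 0.974, -0.198, -0.022]
contact_force: [0.7, 0.7, -1.0]
finger_gap: 0.0548
finger_force: 0.2
[ 0.49491038 -0.06605026  0.1345532 ] 6.225 [-0.13955995  0.63903999 -0.5379032 ]
6.225 [ 0.4949 -0.0661  0.1346] d [-0.0005 -0.052   0.0161] yaw of y 77.2873220174427 tilt -22.911597409607833 [-0.14  0.64 -0.54]
[0, 0.005, -0.0, 2, 0, 0, 0.055]
[0, 0.009, -0.001, 4, 0, 0, 0.055]
[0, 0.014, -0.001, 6, 0, 0, 0.055]
[0, 0.018, -0.001, 8, 0, 0, 0.055]
[0, 0.023, -0.0, 10, 0, 0, 0.055]
[0, 0.027, 0.0, 12, 0, 0, 0.055]
[0, 0.033, 0.001, 14.5, 0, 0, 0.055]
[0, 0.038, 0.002, 17, 0, 0, 0.055]
[0, 0.044, 0.003, 19.5, 0, 0, 0.055]
[0, 0.05, 0.005, 22, 0, 0, 0.055]
```

View pics/d.png

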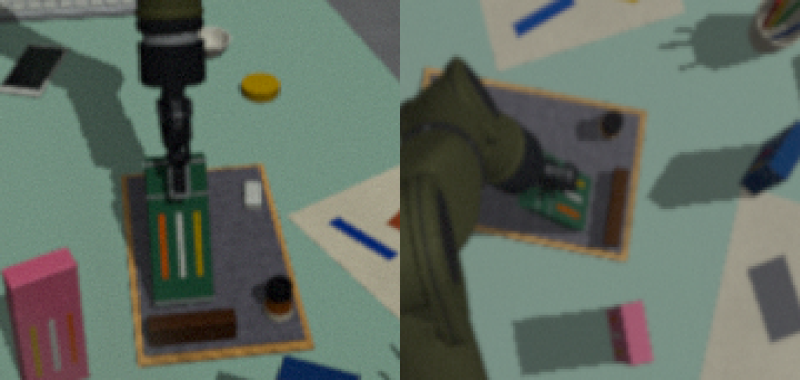

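The picture shows the tin tipped about 25° between the fingers, its foot still in place clear of the stop. I carry on with the arc.

```bash
python3 -m handwheel '[[0,0.005,0,2,0,0,0.055],[0,0.009,-0.001,4,0,0,0.055],[0,0.014,-0.001,6,0,0,0.055],[0,0.018,-0.001,8,0,0,0.055],[0,0.023,0,10,0,0,0.055],[0,0.027,0,12,0,0,0.055],[0,0.033,0.001,14.5,0,0,0.055],[0,0.038,0.002,17,0,0,0.055],[0,0.044,0.003,19.5,0,0,0.055],[0,0.05,0.005,22,0,0,0.055]]'
python3 - <<'E'
from h import *
from rows import *
s=state();p=np.array(s["eef_pos"]);M=R.from_quat(s["orientation"]).as_matrix()
v=np.array([.2239,.9746]);toe=np.array([.4835,-.119])+.015*v
s0=(p[:2]-toe)@v*1e3;z0=(p[2]-.01)*1e3;a0=np.degrees(np.arcsin(-M[2,1]))
print(s0,z0,a0,"lat",(p[:2]-toe)@[-v[1],v[0]],s["contact_force"],s["clock"])
T=[(52,35,55,5),(54,33,57,5),(56,31,59,5.5),(58,29,61,6),(60,27,63,6.5),(62,25,65,7),(64,23,67,7.5),(66,21,69,8),(68,19,71,8.5),(70,17,73,9)]
rows(s0,z0,a0,[(45,*ph2(p,45,L,g,r),g/1e3) for p,L,g,r in T])
E
```

```text
clock: 7.48
eef_pos: [0.5043, -0.0248, 0.1108]
orientation: [0.104, 0.918, -0.381, -0.043]
contact_force: [0.6, 0.6, -0.2]
finger_gap: 0.0548
finger_force: 0.5
81.44637548060076 100.7506448399487 45.142196781501504 lat 0.0008033137768164 [ 0.61203051  0.61643422 -0.24404758] 7.475
[0, np.float64(0.007), np.float64(0.0), np.float64(-0.1), 0, 0, 0.055]
[0, np.float64(0.012), np.float64(-0.001), np.float64(-0.1), 0, 0, 0.057]
[0, np.float64(0.017), np.float64(-0.002), np.float64(-0.1), 0, 0, 0.059]
[0, np.float64(0.021), np.float64(-0.002), np.float64(-0.1), 0, 0, 0.061]
[0, np.float64(0.026), np.float64(-0.002), np.float64(-0.1), 0, 0, 0.063]
[0, np.float64(0.031), np.float64(-0.002), np.float64(-0.1), 0, 0, 0.065]
[0, np.float64(0.035), np.float64(-0.001), np.float64(-0.1), 0, 0, 0.067]
[0, np.float64(0.04), np.float64(-0.001), np.float64(-0.1), 0, 0, 0.069]
[0, np.float64(0.045), np.float64(-0.0), np.float64(-0.1), 0, 0, 0.071]
[0, np.float64(0.049), np.float64(0.001), np.float64(-0.1), 0, 0, 0.073]
```

```bash
python3 -m handwheel '[[0,0.007,0,0,0,0,0.055],[0,0.012,-0.001,0,0,0,0.057],[0,0.017,-0.002,0,0,0,0.059],[0,0.021,-0.002,0,0,0,0.061],[0,0.026,-0.002,0,0,0,0.063],[0,0.031,-0.002,0,0,0,0.065],[0,0.035,-0.001,0,0,0,0.067],[0,0.04,-0.001,0,0,0,0.069],[0,0.045,0,0,0,0,0.071],[0,0.049,0.001,0,0,0,0.073]]'
cat > where.py <<'E'
from h import *
from rows import *
s=state();p=np.array(s["eef_pos"]);M=R.from_quat(s["orientation"]).as_matrix()
v=np.array([.2239,.9746]);toe=np.array([.4835,-.119])+.015*v
s0=float((p[:2]-toe)@v*1e3);z0=float((p[2]-.01)*1e3);a0=float(np.degrees(np.arcsin(-M[2,1])))
print(round(s0,1),round(z0,1),round(a0,1),"lat",(p[:2]-toe)@[-v[1],v[0]],s["contact_force"],s["clock"])
E
python3 - <<'E'
from h import *
a=capture("side")[150:320,180:360]
b=capture("top")[150:290,250:420]
f=lambda a:cv2.resize(a,(400,380),interpolation=3)
cv2.imwrite("pics/e.png",np.hstack([f(a),f(b)])[:,:,::-1])
from where import *
T=[(72,45,16,75,9),(74,45,15,77,10),(76,45,14,79,10),(78,45,12,80,11),(80,45,10,80,11),(82,45,8,80,11),(84,45,6,80,11)]
rows(s0,z0,a0,[(a,*ph2(p,a,L,g,r),g/1e3) for p,a,L,g,r in T])
E
```

```text
clock: 8.72
eef_pos: [0.5117, 0.0079, 0.0754]
orientation: [0.104, 0.918, -0.38, -0.043]
contact_force: [0.5, -0.2, -1.8]
finger_gap: 0.0727
finger_force: 0.5
115.2 65.3 45.0 lat 0.0010010647174831305 [-0.13577726 -0.25500605 -1.63158959] 8.825
[0, 0.004, 0.001, 0.0, 0, 0, 0.075]
[0, 0.009, 0.004, 0.0, 0, 0, 0.077]
[0, 0.013, 0.006, 0.0, 0, 0, 0.079]
[0, 0.017, 0.008, 0.0, 0, 0, 0.08]
[0, 0.022, 0.009, 0.0, 0, 0, 0.08]
[0, 0.027, 0.011, 0.0, 0, 0, 0.08]
[0, 0.032, 0.012, 0.0, 0, 0, 0.08]
```

View pics/e.png

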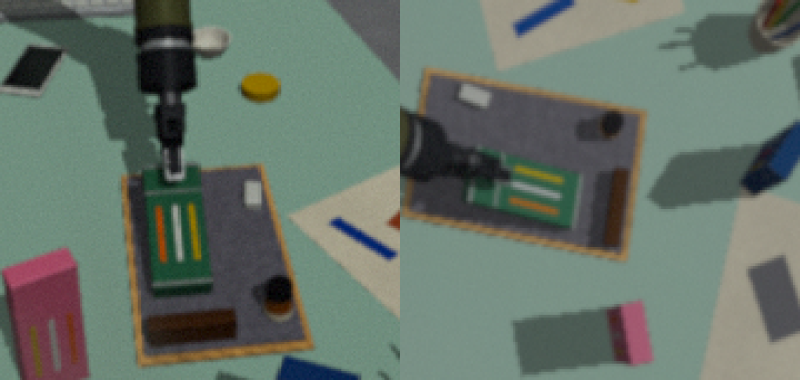

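The tin lies at about 70° from upright, resting on the front finger, foot still at (180,290) in the crop, well clear of the stop. I lower on.

```bash
python3 -m handwheel '[[0,0.004,0.001,0,0,0,0.075],[0,0.009,0.004,0,0,0,0.077],[0,0.013,0.006,0,0,0,0.079],[0,0.017,0.008,0,0,0,0.08],[0,0.022,0.009,0,0,0,0.08],[0,0.026,0.010,0,0,0,0.08],[0,0.029,0.011,0,0,0,0.08]]'
python3 - <<'E'
from where import *
T=[(84,45,7,80,11),(84.3,41,6.5,80,11),(84.8,37,6,80,11),(85.3,33,5.5,80,11),(86,29,5,80,11),(86.5,25,4,80,11),(87,20,3,80,11)]
for p,a,L,g,r in T:
    hi=170*np.cos(np.radians(p))-L*np.cos(np.radians(a)); print("tip in/out",round(hi,1),round(hi-14.5*np.sin(np.radians(a)),1))
rows(s0,z0,a0,[(a,*ph2(p,a,L,g,r),g/1e3) for p,a,L,g,r in T])
E
```

```text
clock: 9.7
eef_pos: [0.5146, 0.0203, 0.0472]
orientation: [0.104, 0.918, -0.38, -0.043]
contact_force: [-0.2, -0.1, -0.9]
finger_gap: 0.0803
finger_force: 0.6
127.7 37.2 45.0 lat 0.0009038891820433482 [-0.1806669  -0.11353558 -0.87197238] 9.7
tip in/out 12.8 2.6
tip in/out 12.0 2.5
tip in/out 10.6 1.9
tip in/out 9.3 1.4
tip in/out 7.5 0.5
tip in/out 6.8 0.6
tip in/out 6.1 1.1
[0, 0.003, 0.003, 0.0, 0, 0, 0.08]
[0, 0.005, 0.005, -4.0, 0, 0, 0.08]
[0, 0.008, 0.008, -8.0, 0, 0, 0.08]
[0, 0.01, 0.011, -12.0, 0, 0, 0.08]
[0, 0.014, 0.015, -16.0, 0, 0, 0.08]
[0, 0.016, 0.017, -20.0, 0, 0, 0.08]
[0, 0.019, 0.02, -25.0, 0, 0, 0.08]
```

```bash
python3 -m handwheel '[[0,0.003,0.003,0,0,0,0.082],[0,0.004,0.005,-4,0,0,0.085],[0,0.006,0.008,-8,0,0,0.085],[0,0.008,0.011,-12,0,0,0.085],[0,0.012,0.015,-16,0,0,0.085],[0,0.012,0.015,-16,0,0,0.085]]'
python3 - <<'E'
from where import *
a=capture("side")[190:310,200:330]
b=capture("top")[170:270,250:380]
f=lambda a:cv2.resize(a,(400,380),interpolation=3)
cv2.imwrite("pics/f.png",np.hstack([f(a),f(b)])[:,:,::-1])
T=[(86,29,5,85,13),(86.3,27,4,85,13),(86.6,25,3,85,13),(87,23,2,85,13),(87.2,22,1.5,85,13)]
for p,a,L,g,r in T:
    hi=170*np.cos(np.radians(p))-L*np.cos(np.radians(a)); print("tip in/out",round(hi,1),round(hi-14.5*np.sin(np.radians(a)),1))
rows(s0,z0,a0,[(a,*ph2(p,a,L,g,r),g/1e3) for p,a,L,g,r in T])
E
```

```text
clock: 10.45
eef_pos: [0.5137, 0.0159, 0.0293]
orientation: [0.111, 0.962, -0.25, -0.029]
contact_force: [0.4, -0.4, 0.1]
finger_gap: 0.0851
finger_force: 0.0
123.2 19.3 29.1 lat 0.0007595857153140855 [ 0.41867492 -0.39417271  0.08938648] 10.45
tip in/out 7.5 0.5
tip in/out 7.4 0.8
tip in/out 7.4 1.2
tip in/out 7.1 1.4
tip in/out 6.9 1.5
[0, 0.002, 0.002, -0.1, 0, 0, 0.085]
[0, 0.003, 0.003, -2.1, 0, 0, 0.085]
[0, 0.004, 0.004, -4.1, 0, 0, 0.085]
[0, 0.005, 0.006, -6.1, 0, 0, 0.085]
[0, 0.006, 0.007, -7.1, 0, 0, 0.085]
```

View pics/f.png

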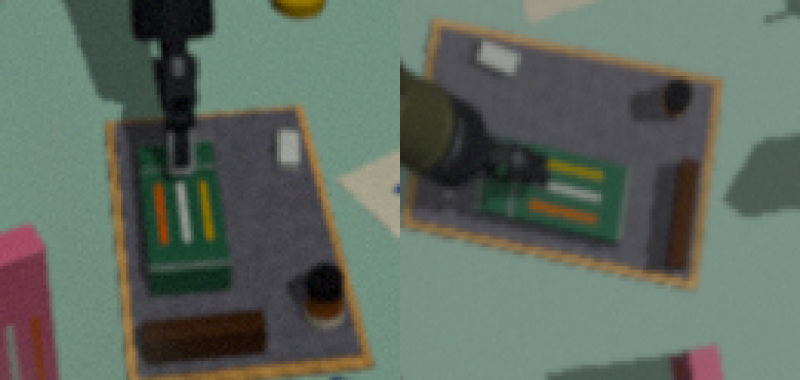

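```bash
python3 -m handwheel '[[0,0.002,0.002,0,0,0,0.085],[0,0.004,0.003,-2,0,0,0.085],[0,0.006,0.004,-4,0,0,0.085],[0,0.008,0.005,-6,0,0,0.085],[0,0.01,0.005,-7,0,0,0.085],[0,0.013,0.003,-7,0,0,0.085],[0,0.017,0.001,-7,0,0,0.085],[0,0.021,-0.001,-7,0,0,0.085],[0,0.025,-0.004,-7,0,0,0.085]]'
python3 - <<'E'
from where import *
a=capture("side")[190:310,200:330]
b=capture("top")[170:270,250:380]
f=lambda a:cv2.resize(a,(400,380),interpolation=3)
cv2.imwrite("pics/g.png",np.hstack([f(a),f(b)])[:,:,::-1])
E
```

```text
clock: 11.68
eef_pos: [0.5194, 0.0419, 0.0196]
orientation: [0.11, 0.975, -0.19, -0.022]
contact_force: [1.5, 0.8, -0.5]
finger_gap: 0.0851
finger_force: 0.0
149.9 9.6 22.0 lat 0.0010033809007770856 [ 1.51988407  0.75204    -0.53903092] 11.675
```

View pics/g.png

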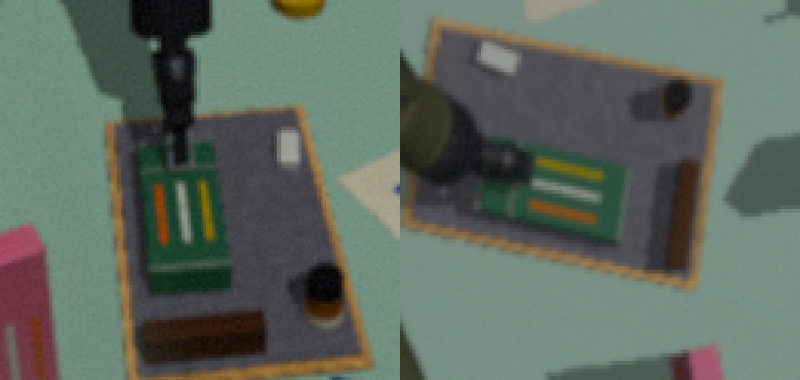

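```bash
python3 -m handwheel '[[0,0.014,-0.006,0,0,0,0.085],[0,0.028,-0.011,0,0,0,0.085],[0,0.052,-0.032,0,0,0,0.085],[0,0.045,-0.05,-5,0,0,0.085],[0,0.038,-0.07,-12,0,0,0.085],[0,0.026,-0.097,-18,0,0,0.085],[0,0.026,-0.097,-22,0,0,0.085],[0,0.026,-0.097,-22,0,0,0.085]]'
python3 - <<'E'
from fit import *
from where import *
np.set_printoptions(precision=4,suppress=True)
print("q",np.array(s["q"]),p)
tm={}
for n in("side","top"):
    capture(n)
    for o in outline_of(n,"tin"):
        px=np.array(o["pixel"])
        if np.hypot(*(px-{"side":(260,255),"top":(315,222)}[n]))<30: tm[n]=o["pixels"].astype(np.float32)
print({n:m.sum() for n,m in tm.items()})
L,H=(0,-.035,0),(.17,.035,.03)
tp=np.array([.5408,-.0376]);Rm=R.from_euler("z",1.3809).as_matrix()[:2,:2]
for n in tm:
    q,c=fit(np.array([.486,-.1,1.36]),L,H,{n:tm[n]},.01);print(n,q,c,"in tray",Rm.T@(q[:2]-tp),q[2]-1.3809)
E
```

```text
clock: 12.78
eef_pos: [0.5331, 0.0988, 0.1005]
orientation: [0.114, 0.993, -0.0, -0.0]
contact_force: [0.8, -0.3, 0.4]
finger_gap: 0.0847
finger_force: 0.0
208.4 90.5 0.0 lat 0.0004699398971534828 [ 0.75869804 -0.25809774  0.36196811] 12.775
q [-0.1796  0.781  -0.1486  1.9261  0.242   0.4517  0.8381] [0.5331 0.0988 0.1005]
{'side': np.float32(1254.0), 'top': np.float32(608.0)}
side [ 0.4834 -0.1079  1.3434] 0.04600948095321655 in tray [-0.0799  0.0431] -0.03750269510103443
top [ 0.479  -0.1102  1.2409] 0.4377672076225281 in tray [-0.083  0.047] -0.14002053262195435
```

```bash
python3 -m handwheel '[[0,0,0,0,0,-9.2,0.07],[0,0,0,0,0,-18.4,0.06],[0,0,0,0,0,-27.6,0.045],[0.001,-0.003,0,0,0,-36.8,0.045],[0.001,-0.006,0,0,0,-46,0.045],[0.002,-0.009,0,0,0,-55.2,0.045],[0.002,-0.012,0,0,0,-64.4,0.045],[0.003,-0.015,0,0,0,-73.6,0.045],[0.003,-0.017,0,0,0,-82.8,0.045],[0.003,-0.017,0,0,0,-92,0.045]]'
python3 dd.py .5264 .0833 .015; python3 -c "
from h import *
print(state()['q'])"
```

```text
clock: 14.22
eef_pos: [0.5262, 0.0852, 0.0995]
orientation: [-0.639, 0.769, -0.0, -0.0]
contact_force: [-0.8, -1.1, -0.4]
finger_gap: 0.045
finger_force: 0.0
14.225 [0.5262 0.0852 0.0995] d [ 0.0018 -0.0006  0.0845] yaw of y 169.46415263140062 tilt 0.028813780043205176 [-0.84 -1.1  -0.38]
[ 0.08997943  0.82983163 -0.57172372  1.94001674  0.77715862  0.60628501
  1.9578163 ]
```

```bash
python3 -m handwheel '[[0,0,0.03,0,0,0,0.045],[0,0,0.055,0,0,0,0.045],[0,0,0.075,0,0,0,0.045],[0,0,0.084,0,0,0,0.045],[0,0,0.084,0,0,0,0.045]]'
python3 - <<'E'
from h import *
a=capture("side")[190:310,200:330]
b=capture("top")[170:270,250:380]
f=lambda a:cv2.resize(a,(400,380),interpolation=3)
cv2.imwrite("pics/i.png",np.hstack([f(a),f(b)])[:,:,::-1])
E
```

```text
clock: 14.85
eef_pos: [0.5259, 0.0849, 0.0155]
orientation: [-0.637, 0.771, 0.0, -0.0]
contact_force: [-0.3, -0.5, 0.8]
finger_gap: 0.045
finger_force: 0.0
```

View pics/i.png

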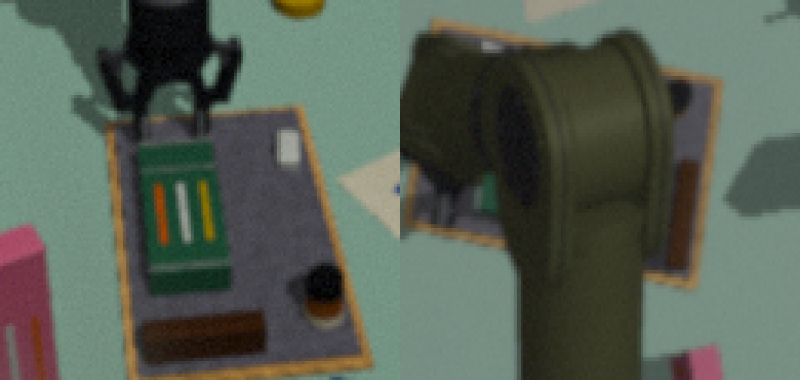

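Both fingers stand just behind the tin's top end ((142,135) and (205,130) in the crop), with the tin flat on the felt. I push towards the stop.

```bash
python3 -m handwheel '[[0.005,0,0,0,0,0,0.045],[0.01,0,0,0,0,0,0.045],[0.016,0,0,0,0,0,0.045],[0.022,0,0,0,0,0,0.045],[0.028,0,0,0,0,0,0.045],[0.034,0,0,0,0,0,0.045],[0.04,0,0,0,0,0,0.045],[0.045,0,0,0,0,0,0.045],[0.05,0,0,0,0,0,0.045],[0.053,0,0,0,0,0,0.045]]'; python3 -m handwheel '[[0.002,0,0,0,0,0,0.045],[0.004,0,0,0,0,0,0.045],[0.006,0,0,0,0,0,0.045]]'
```

```text
clock: 16.2
eef_pos: [0.5161, 0.0318, 0.016]
orientation: [-0.636, 0.771, -0.0, -0.0]
contact_force: [0.4, 2.6, 1.3]
finger_gap: 0.0448
finger_force: 1.3
clock: 16.58
eef_pos: [0.515, 0.0263, 0.016]
orientation: [-0.637, 0.771, 0.0, 0.0]
contact_force: [0.6, 1.9, 1.6]
finger_gap: 0.0449
finger_force: 1.2
```

```bash
python3 -m handwheel '[[0.0015,0,0,0,0,0,0.045],[0.003,0,0,0,0,0,0.045]]'
```

```text
clock: 16.82
eef_pos: [0.5144, 0.0232, 0.016]
orientation: [-0.637, 0.771, 0.0, -0.0]
contact_force: [0.4, 3.0, 1.7]
finger_gap: 0.045
finger_force: 1.2
```

```bash
python3 -m handwheel '[[0.001,0,0,0,0,0,0.045],[0.002,0,0,0,0,0,0.045],[0.003,0,0,0,0,0,0.045]]'; python3 dd.py .5 0 .016
```

```text
clock: 17.2
eef_pos: [0.5138, 0.0203, 0.016]
orientation: [-0.637, 0.771, 0.0, -0.0]
contact_force: [1.1, 1.4, 0.9]
finger_gap: 0.0455
finger_force: 1.1
17.2 [0.5138 0.0203 0.016 ] d [ 0.0226  0.0097 -0.    ] yaw of y 169.0723077780116 tilt 0.005153316575304266 [1.1  1.39 0.89]
```

```bash
python3 -m handwheel '[[0.001,0,0,0,0,0,0.045],[0.002,0,0,0,0,0,0.045]]'
```

```text
clock: 17.45
eef_pos: [0.5134, 0.0183, 0.016]
orientation: [-0.637, 0.771, 0.0, -0.0]
contact_force: [0.8, 2.0, 0.1]
finger_gap: 0.0448
finger_force: 1.1
```

```bash
python3 -m handwheel '[[0.001,0,0,0,0,0,0.045],[0.002,0,0,0,0,0,0.045]]'
```

```text
clock: 17.7
eef_pos: [0.5134, 0.0178, 0.016]
orientation: [-0.637, 0.771, 0.001, 0.001]
contact_force: [0.5, 6.1, -0.2]
finger_gap: 0.045
finger_force: 2.8
```

```bash
python3 -m handwheel '[[0.001,0,0,0,0,0,0.045],[0.002,0,0,0,0,0,0.045],[0.002,0,0,0,0,0,0.045]]'
python3 - <<'E'
from h import *
from where import *
print(s["ft_torque"])
a=capture("side")[190:310,200:330]
f=lambda a:cv2.resize(a,(650,600),interpolation=3)
cv2.imwrite("pics/j.png",f(a)[:,:,::-1])
E
```

```text
clock: 18.08
eef_pos: [0.5138, 0.0177, 0.0162]
orientation: [-0.637, 0.771, 0.001, 0.003]
contact_force: [2.0, 7.6, -0.9]
finger_gap: 0.0449
finger_force: 3.8
125.0 6.2 0.1 lat 0.0010321763602392545 [ 1.98028886  7.64117004 -0.90003537] 18.075
[ 1.49669709 -0.34044182 -0.19764434]
```

View pics/j.png

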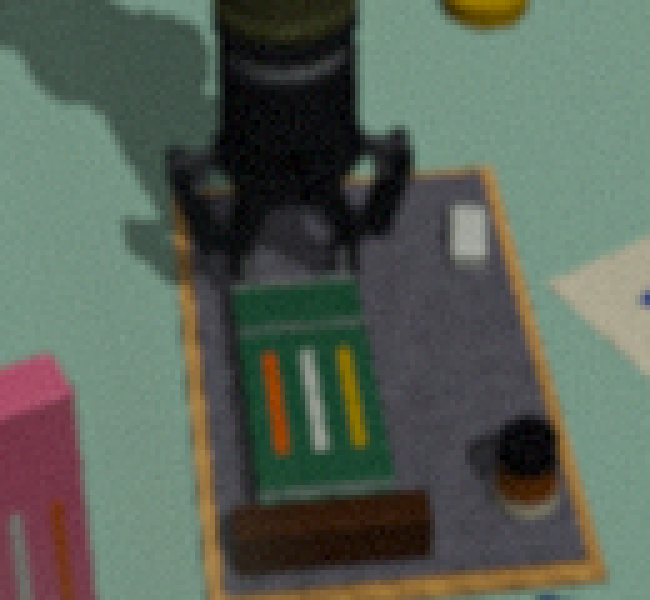

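The foot edge (258,493)–(395,483) sits against and nearly parallel to the stop's edge. One firmer press to square it, then back away.

```bash
python3 -m handwheel '[[0.002,0,0,0,0,0,0.045],[0.004,0,0,0,0,0,0.045],[0.004,0,0,0,0,0,0.045],[0.004,0,0,0,0,0,0.045]]'; python3 dd.py .5 0 .016; python3 -m handwheel '[[-0.004,0,0,0,0,0,0.045],[-0.012,0,0,0,0,0,0.045],[-0.025,0,0,0,0,0,0.045],[-0.045,0,0,0,0,0,0.045],[-0.06,0,-0.03,0,0,0,0.045],[-0.08,0,-0.07,0,0,0,0.045],[-0.1,0,-0.12,0,0,0,0.045],[-0.13,0,-0.16,0,0,0,0.045],[-0.18,0,-0.18,0,0,0,0.045],[-0.18,0,-0.18,0,0,0,0.045]]'
python3 - <<'E'
from fit import *
np.set_printoptions(precision=4,suppress=True)
a=capture("side");b=capture("top")
tp=np.array([.5408,-.0376]);Rm=R.from_euler("z",1.3809).as_matrix()[:2,:2]
for n,c0 in(("side",(262,265)),("top",(320,222))):
    for o in outline_of(n,"tin"):
        px=np.array(o["pixel"])
        if np.hypot(*(px-c0))<25:
            q,c=fit(np.array([.478,-.155,1.38]),(0,-.035,0),(.17,.035,.03),{n:o["pixels"].astype(np.float32)},.01);print(n,q,c,"in tray",Rm.T@(q[:2]-tp),q[2]-1.3809)
f=lambda a:cv2.resize(a,(400,380),interpolation=3)
cv2.imwrite("pics/k.png",np.hstack([f(a[190:310,200:330]),f(b[170:270,250:380])])[:,:,::-1]);s=state();print(s["eef_pos"],s["contact_force"],s["clock"])
E
```

```text
clock: 18.62
eef_pos: [0.5144, 0.0176, 0.0165]
orientation: [-0.638, 0.77, 0.003, 0.006]
contact_force: [1.8, 13.6, -1.2]
finger_gap: 0.0445
finger_force: 6.5
18.625 [0.5144 0.0176 0.0165] d [0.02   0.0109 0.0003] yaw of y 169.26740289710295 tilt -0.17196974574400573 [ 1.76 13.63 -1.23]
clock: 19.88
eef_pos: [0.5465, 0.1949, 0.1988]
orientation: [-0.639, 0.769, 0.001, 0.004]
contact_force: [-0.1, 0.1, -0.2]
finger_gap: 0.045
finger_force: 0.0
side [ 0.4809 -0.15    1.3656] 0.19599121809005737 in tray [-0.1217  0.0376] -0.015320754331222819
[0.5454 0.186  0.1951] [-0.5092 -0.1001 -0.5453] 20.075
```

View pics/k.png

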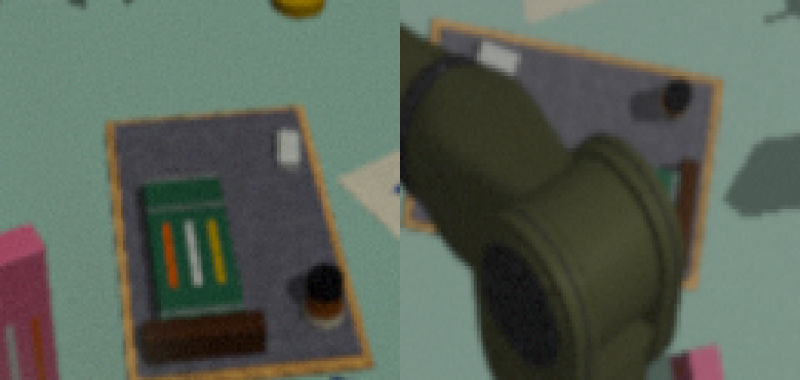

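The tin lies flat against the stop with bystanders untouched. The arm still hides it from the top camera, so I move off and check numerically.

```bash
python3 -m handwheel '[[-0.05,0.02,-0.02,0,0,0,0.045],[-0.1,0.04,-0.03,0,0,0,0.045],[-0.15,0.06,-0.03,0,0,0,0.045],[-0.2,0.08,-0.03,0,0,0,0.045],[-0.25,0.1,-0.03,0,0,0,0.045],[-0.29,0.12,-0.03,0,0,0,0.045],[-0.29,0.12,-0.03,0,0,0,0.045],[-0.29,0.12,-0.03,0,0,0,0.045]]'
python3 - <<'E'
from fit import *
np.set_printoptions(precision=4,suppress=True)
b=capture("top")
tp=np.array([.5408,-.0376]);Rm=R.from_euler("z",1.3809).as_matrix()[:2,:2]
for o in outline_of("top","tin"):
    px=np.array(o["pixel"]);print(px,o["p"],o["pixels"].sum())
    if np.hypot(*(px-(320,222)))<25:
        q,c=fit(np.array([.478,-.155,1.38]),(0,-.035,0),(.17,.035,.03),{"top":o["pixels"].astype(np.float32)},.01);print(q,c,"in tray",Rm.T@(q[:2]-tp),q[2]-1.3809)
# profile along tray x across foot/stop at z=.04, three lines
for y in(.012,.036,.06):
    print(y,[tuple(int(v) for v in b[tuple(np.round(proj("top",[*(tp+Rm@[x,y]),.04])).astype(int)[::-1])]) for x in np.arange(-.155,-.105,.0035)])
E
```

```text
clock: 21.08
eef_pos: [0.484, 0.4928, 0.2249]
orientation: [-0.636, 0.772, -0.001, -0.001]
contact_force: [1.5, -0.7, -0.5]
finger_gap: 0.0449
finger_force: 0.0
[312.  219.7] 0.97 1038
[ 0.4799 -0.1578  1.3832] 0.03870856761932373 in tray [-0.1295  0.0371] 0.0023135291541951375
[348.6 272.6] 0.67 353
0.012 [(96, 83, 75), (72, 60, 57), (61, 44, 30), (61, 38, 22), (59, 38, 22), (57, 36, 15), (57, 46, 35), (67, 73, 64), (77, 91, 83), (70, 90, 80), (50, 82, 66), (42, 80, 62), (37, 77, 58), (41, 81, 62), (42, 81, 62)]
0.036 [(93, 82, 72), (72, 59, 55), (63, 44, 35), (61, 40, 21), (59, 39, 25), (57, 36, 22), (56, 45, 30), (64, 70, 60), (78, 91, 84), (72, 92, 83), (54, 82, 68), (41, 80, 62), (42, 81, 61), (43, 82, 62), (42, 80, 63)]
0.06 [(93, 81, 68), (73, 62, 55), (63, 45, 33), (61, 38, 29), (60, 38, 18), (59, 36, 21), (59, 42, 30), (64, 66, 58), (75, 88, 80), (73, 91, 82), (54, 85, 68), (43, 82, 62), (41, 82, 62), (42, 81, 63), (48, 81, 61)]
```

Foot at tray x = -129.5 mm against the face at -130, square to 0.002 rad, and the edge looks the same along all three lines, so I hand it in.

```bash
python3 -c "
from plant import *
print(job_done())"
```

```text
the job is handed in; nothing more can be done
None
```

The job is handed in at about 21 s of the 64 s: the green tin was tipped away from the stop, eased down onto its broad face except for an unmeasured last few millimetres at its top end (under about 10 mm), then pushed until its foot met the stop (last fit: 0.5 mm off the face, 0.002 rad from square), and the arm ended clear with nothing else seen to have moved.

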